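# Put the seasonings and produce back after cooking

### The arm

A 6-joint arm with a two-finger parallel gripper is mounted at the origin on a cart in front of the work surface, level with it; the furniture and walls round the work are solid. World frame = base frame: x ahead of the robot, y to its left, z up, the work surface at z = 0. Lengths are in m, angles in rad, forces in N, time in s.
With the tool pointing down it reaches from about 0.25 to 0.725 m from the base axis. Payload 9.7 kg.
Tool frame: the origin (TCP) lies at the centre of the arm's flange, where the gripper is bolted on; the fingertips stand 173 mm ahead of it and the grasp point (between the pads) lies 155 mm ahead of it; z points along the fingers, x is the direction in which the jaws open and shut, and the axes are right-handed (so a half turn about z gives the same grasp; the last joint's range is limited). The gripper opens to 85 mm and grips with 20 to 120 N. Pads are 22 mm wide; open, the fingers measure 114 mm over their backs; the gripper's body (76 mm by 85 mm) begins 54 mm behind the grasp point. The pads swing forward as they close: fully open they stand 13 mm farther back than shut.
Start: joints at [-1.143, 0.087, 0.176, 1.66, 0, 1.571], TCP at [0.228, -0.5, 0.405] pointing down, gripper open.
Joint ranges: [-3.13, 3.13], [-0.85, 1.81], [-1.15, 1.24], [-2.2, 2.28], [-1.44, 1.52], [-3.14, 3.14]. Speed limits (rad/s): [2.22, 2.22, 2.57, 3.14, 3.14, 3.14].

### API

Orientations are given as a unit quaternion [w, x, y, z].
In Python, from bench import manip gives the robot as it stands. The module is installed in compiled form; this text tells all that it offers.
- The arm moves only by the tool drive_tool, never from a script. Its argument "moves" is one flat list of numbers, 7 for each row, row after row: the turn, a rotation vector about the tool's x, y, z in rad, then the shift along the tool's x, y, z in units of 40 mm (1.0 is 40 mm), then the closure, from 0 (fully open) to 1 (shut). A call has 1 to 20 rows; each row shifts and turns the commanded pose from where the row before left it, along the tool's axes as they then stand; what a row does not reach is not made up. A row lasts 1/10 s, in which the tool goes at most 50 mm and 8.59 degrees, less where a joint would pass 70% of its speed; a pose out of reach is approached as far as the arm can. A call is refused whole if a number of a shift passes 1 or a number of a turn 0.15, either way. A call with a gripper value outside its range is refused whole. The fingers move at their own pace and stop on an object; "force" is the grip in N (left out, the last holds). Time passes only in rows, so rows that do not move let the fingers close. It gives the time, the measured TCP pose, the force and the opening at its end, in the units of the state.
- manip.get_state(): the state, without advancing time (a new reading comes with each control period).
- manip.read_camera(name): name is "scene" or "top" or "wrist"; returns a dict with "img" (384x512x3 uint8, red, green, blue), "range_z" (384x512 float32, m along the optical axis (not along the pixel's ray), 0 where there is no reading), "intrinsics" (3x3 intrinsics, pixels), "k1" (the pictures are not rectified: a ray, as slopes to the right and down, at radius r is drawn at 1 + k1 r^2 times it, then the intrinsics apply), "view" (4x4, takes a point from world to camera coordinates); the wrist camera has in their place "hand_eye" (4x4, takes a point from camera to tool coordinates, whose origin is the TCP and whose axes are the tool frame's). Camera axes: x right, y down, z forward; pixel columns grow to the right and rows downward; lengths in m; the calibration is good to about 2 mm. A picture is of the moment at which its call begins: read the wrist's pose just before it.
- manip.hand_in(): hands the job in, once; it reports no verdict.
The state is a dict: "time": time; "qpos": joint angles; "joint_velocities": joint speeds; "tau": joint torques, N m; "position": TCP position; "tcp_rot": TCP orientation; "contact_force": force on the tool from outside, world axes, zero at the start; "ft_torque": the same for the moment, N m; "width": finger opening in m.
Only numpy, scipy, OpenCV 4.12 (cv2) and the standard library are available. Lean on these libraries where they do the work, as an engineer would, in place of code of your own. Each camera call takes 0.05 s, during which the arm holds its last target. There are 200 camera calls.

### The job

Cooking is done, so clear the chopping board and put each thing where its kind is kept: the two spice jars upright in the empty bays of the wooden spice crate, one to a bay, the pepper mill upright and flat on the bed of the black tray beside the salt shaker, and the lemon and the garlic in the bowl. Leave the jar that is already in the crate and the salt shaker standing where they are, and do not knock anything over.

Things in the scene. Friction and masses are not known exactly. Their poses are not given: they have to be found in the camera images.
- spice_dark: Spice jar with a black cap and a dark label, standing on the chopping board: upright cylinder, 41 mm in diameter, 105 mm tall; origin at the centre of its underside, z up along its axis. It belongs in the spice crate.
- spice_red: Spice jar with a dark cap and a pale and red label, standing on the chopping board: upright cylinder, 41 mm in diameter, 105 mm tall; origin at the centre of its underside, z up along its axis. It belongs in the spice crate.
- pepper_mill: Turned brown wooden pepper mill, standing on the chopping board, 170 mm tall, 58 mm across its foot; its head, 50 mm across at 123 to 159 mm above the foot, is the place to grip it (it does not turn), with a small knob above. Origin at the centre of its underside, z up. It belongs on the black tray beside the salt shaker.
- lemon: Lemon lying on the chopping board, 78 mm long (along its own x), 55 mm wide (along its y), 56 mm high; origin at the centre of its underside, 28 mm below its middle. It belongs in the bowl.
- garlic: Bulb of garlic on the chopping board, about 60 x 57 mm and 58 mm high, narrowing to a stalk at the top; origin at the centre of its underside. It belongs in the bowl.
- crate: Spice crate, pale wood, open above, fixed: 198 mm long (its x) by 70 mm wide (its y). Three bays in a row along its x, centres at x = -62, 0 and +62 mm, each 58 mm (x) by 60 mm (y) inside, floor 6 mm above the origin. Side walls 45 mm and dividers 36 mm high; end panels 58 mm high. The bay at +62 mm (the far one) holds a jar already, the other two are empty. Origin at the centre of its underside.
- tray: Low black oblong tray, fixed, 263 mm long (its y) by 113 mm wide (its x); flat bed about 232 by 80 mm, 9 mm above the origin, rim 17 mm high. The salt shaker stands on its far part, at y = -55 to -85 mm; the part at positive y (nearer the robot) is empty. Origin at the centre of its underside.
- bowl: Round terracotta bowl, fixed and empty, 180 mm across the rim, 50 mm high, wall 4 mm; floor 6 mm above the origin, flat over about 110 mm, then flaring. Origin at the centre of its underside.
- spice_kept: Spice jar that already stands in the far bay of the spice crate: upright cylinder, 41 mm in diameter, 105 mm tall; origin at the centre of its underside, z up along its axis. It stays where it is.
- salt_shaker: Glass salt shaker with a grey cap that already stands on the black tray, 44 mm in diameter, 90 mm tall; origin at the centre of its underside, z up. It stays where it is.

How it is judged:
By the outcome, as a careful person would: the job done as asked, in the order asked, and still so for the second after the job is handed in, with the robot touching nothing.
It also fails if it takes over 144 s, if anything falls off the work surface, if the arm or the gripper's body presses on something with over 40 N, if the wrist force passes 120 N, or if a joint passes its speed limit or range.

## Working session

There is one attempt and no reset: what is moved stays moved. The work goes in short steps, Python scripts to look and compute and a tool call to move; the robot and the scene stay as the last step left them, time stands still between calls to the robot, and variables do not carry over. Pictures are saved under pics/ and viewed, about 12 in all and at most 16, crops included, and the job is handed in when it is done.

Besides the shell and the picture viewer there is one more tool, called after ">>>" in YAML: its name, and indented under it one key for each argument. drive_tool: Moves the arm, as the interface text tells. Its arguments: {"type":"object","properties":{"moves":{"type":"array","items":{"type":"number"}},"force":{"type":"number"}},"required":["moves"]}

```bash
mkdir -p pics
cat > h.py <<'E'
import numpy as np, cv2
from bench import manip
from scipy.spatial.transform import Rotation as R
def quat(q): return R.from_quat([q[1],q[2],q[3],q[0]])
def cloud(name):
    s=manip.get_state(); c=manip.read_camera(name)
    K=c['intrinsics']; h,w=c['range_z'].shape
    v,u=np.mgrid[:h,:w].astype(float)
    xy=cv2.undistortPoints(np.stack([u,v],-1).reshape(-1,1,2),K,np.array([c['k1'],0,0,0,0.])).reshape(h,w,2)
    z=c['range_z']; P=np.dstack([xy*z[...,None],z,np.ones_like(z)])
    if 'view' in c: T=np.linalg.inv(c['view'])
    else:
        A=np.eye(4); A[:3,:3]=quat(s['tcp_rot']).as_matrix(); A[:3,3]=s['position']; T=A@c['hand_eye']
    W=(P@T.T)[...,:3]; W[z<=0]=np.nan
    return c['img'],W,s
def save(n,img,k=1.5): cv2.imwrite(n,cv2.resize(img[...,::-1],None,fx=k,fy=k))
E
python3 - <<'E'
from h import *
print(manip.get_state())
for n in ('top','scene'):
    i,W,s=cloud(n); save(f'pics/{n}0.png',i); np.save(f'{n}0.npy',W)
    print(n, np.nanmin(W,(0,1)),np.nanmax(W,(0,1)))
E
```

```text
{'time': 0.0, 'qpos': array([-1.14298897e+00,  8.74598907e-02,  1.75135026e-01,  1.65980540e+00,
        1.09276212e-05,  1.57080713e+00]), 'joint_velocities': array([-0.00029804,  0.0011905 ,  0.00145594,  0.00031886, -0.00076938,
        0.00074415]), 'tau': array([-2.07135354e-04, -5.20394361e+01,  4.64801109e+01,  1.64316874e-02,
        2.95111136e-05,  2.22921521e-07]), 'position': array([ 0.22818333, -0.50043217,  0.40398348]), 'tcp_rot': array([-3.65348464e-04,  8.41090452e-01, -5.40894081e-01, -5.58028855e-04]), 'contact_force': array([-0.50081548,  0.16514512,  0.09385935]), 'ft_torque': array([ 0.02883672, -0.04806922,  0.03077589]), 'width': 0.08524617341406358}
top [-0.45089991 -1.50942166 -1.03115507] [0.92351368 1.36855324 0.75289042]
scene [-0.1510864  -1.68934187 -0.93009697] [0.96561329 0.69399396 0.59400334]
```

View pics/top0.png

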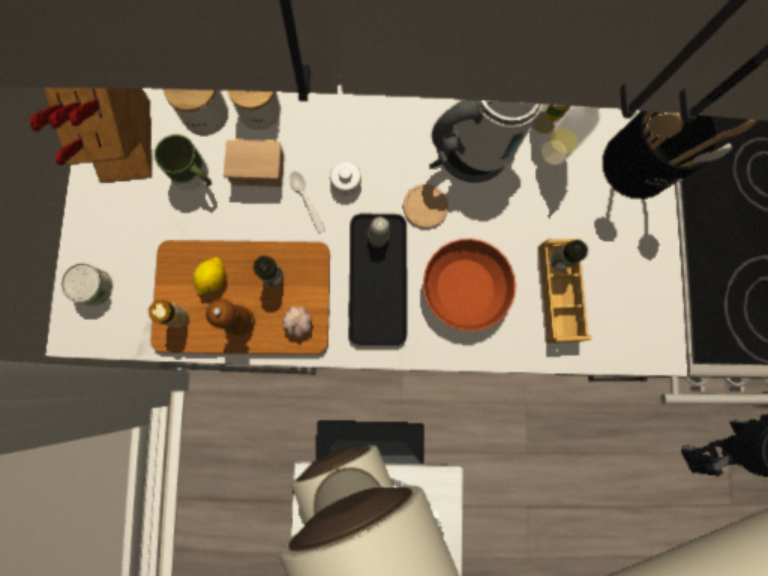

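View pics/scene0.png

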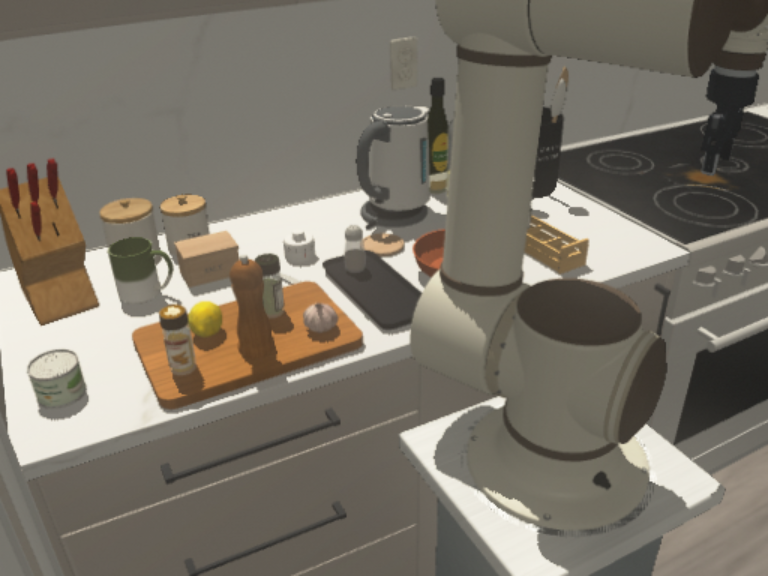

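The top view (768x576) shows the board at left with lemon (208,275), dark jar (267,268), red jar (162,312), mill (220,315) and garlic (297,322). The tray is at (378,280), bowl at (469,284) and crate at (565,290). The scene view agrees. Next I measure positions from depth.

Run:
```python
from h import *
W=np.load('top0.npy'); S=np.load('scene0.npy')
pts=dict(lemon=(208,275),dark=(265,266),red=(160,310),mill=(220,313),garlic=(297,320),salt=(378,228),kept=(574,250))
allP=np.concatenate([W.reshape(-1,3),S.reshape(-1,3)]); allP=allP[np.isfinite(allP).all(1)]
for k,(u,v) in pts.items():
    p=W[int(v/1.5),int(u/1.5)]
    m=(np.hypot(*(allP[:,:2]-p[:2]).T)<.045)&(allP[:,2]>.035)
    q=allP[m]; zt=np.percentile(q[:,2],99); 
    print(k,p.round(3),'top',zt.round(3),'bbox',q.min(0).round(3)[:2],q.max(0).round(3)[:2])
    qt=q[q[:,2]>zt-.012]; print('   cap mid',((qt.min(0)+qt.max(0))/2).round(3),len(qt))
def pca(name,poly,zl,zh):
    m=np.zeros(W.shape[:2],np.uint8); cv2.fillPoly(m,[(np.array(poly)/1.5).astype(int)],1)
    q=W[(m>0)&(W[...,2]>zl)&(W[...,2]<zh)]
    r=cv2.minAreaRect((q[:,:2]*1000).astype(np.float32)); print(name,r,len(q),np.median(q[:,2]))
pca('crate',[(530,225),(600,225),(600,350),(530,350)],.02,.065)
pca('tray',[(340,205),(415,205),(415,355),(340,355)],.007,.03)
pca('bowl',[(415,230),(525,230),(525,340),(415,340)],.04,.06)
pca('board',[(145,230),(335,230),(335,362),(145,362)],.01,.03)
# obstacles height map
import itertools
q=allP[(allP[:,0]>.15)]
for x in np.arange(.2,.95,.05):
    print('%.2f'%x,' '.join('%3d'%(100*np.max(q[(abs(q[:,0]-x)<.025)&(abs(q[:,1]-y)<.025),2],initial=-.99)) for y in np.arange(.8,-.9,-.05)))
```

```text
lemon [0.49  0.325 0.078] top 0.077 bbox [0.455 0.301] [0.527 0.359]
   cap mid [0.492 0.33  0.072] 398
dark [0.5   0.212 0.127] top 0.128 bbox [0.475 0.193] [0.517 0.235]
   cap mid [0.497 0.214 0.123] 331
red [0.417 0.39  0.126] top 0.128 bbox [0.391 0.369] [0.437 0.412]
   cap mid [0.415 0.39  0.123] 403
mill [0.409 0.27  0.187] top 0.189 bbox [0.383 0.245] [0.436 0.301]
   cap mid [0.41  0.275 0.185] 141
garlic [0.413 0.157 0.068] top 0.077 bbox [0.38  0.134] [0.439 0.189]
   cap mid [0.411 0.162 0.072] 77
salt [0.583 0.014 0.097] top 0.676 bbox [ 0.564 -0.011] [0.623 0.04 ]
   cap mid [0.621 0.015 0.672] 237
kept [ 0.554 -0.345  0.11 ] top 0.114 bbox [ 0.516 -0.386] [ 0.589 -0.312]
   cap mid [ 0.553 -0.352  0.108] 176
crate ((490.4488830566406, -353.631103515625), (197.08279418945312, 73.81648254394531), 3.2557504177093506) 811 0.04032159136492952
tray ((517.3240356445312, 2.169403076171875), (285.2508850097656, 129.43307495117188), 1.191517949104309) 2322 0.009387900781963054
bowl ((493.4969177246094, -163.59994506835938), (177.4820556640625, 178.30917358398438), 37.4710922241
[... 1580 characters left out ...]
 -99 -99 -99  23  18  29  29  10  10  10   7   7   7   1   5   5   0   1   1   2   4   0   0   0   0  18  18  27  18   1   1   1   1   1
0.75 -99 -99 -99  25  23  26  26  10  10  10   7   7   7   0   4   4   0  18  22  23  23  23  11  19  15  29  27  25  28   1   1   1   1   1
0.80 -99 -99 -99  22  23  23  23  12  12  12  10  10   0   0   0   0   0   0  22  23  23  23  22  22  17  18  18  13  18   1   1   1   1   1
0.85 -99 -99 -99  14  14 -99  13  12  14  13  11  12   9   0   0   0   0   0   1  23  23  23  27  27 -99   0  13  12 -99 -99   1   1   1   1
0.90 -99 -99 -99   0   0 -99   3   0  12  12  10  10   0   0   0   0   0   0   0   0 -99 -99 -99  26 -99   0   0   0 -99 -99   0   1   1   1
```

>>> drive_tool:
  moves: [0, 0, -0.15, 0, 0, 0, 0, 0, 0, -0.15, 0, 0, 0, 0, 0, 0, -0.15, 0, 0, 0, 0, 0, 0, -0.15, 0, 0, 0, 0, 0, 0, -0.15, 0, 0, 0, 0, 0, 0, -0.15, 0, 0, 0, 0, 0, 0, -0.15, 0, 0, 0, 0, 0, 0, -0.15, 0, 0, 0, 0, 0, 0, -0.15, 0, 0, 0, 0, 0, 0, -0.15, 0, 0, 0, 0, 0, 0, -0.15, 0, 0, 0, 0, 0, 0, -0.15, 0, 0, 0, 0, 0, 0, -0.15, 0, 0, 0, 0, 0, 0, -0.15, 0, 0, 0, 0, 0, 0, -0.15, 0, 0, 0, 0, 0, 0, -0.15, 0, 0, 0, 0, 0, 0, -0.15, 0, 0, 0, 0, 0, 0, -0.15, 0, 0, 0, 0]
  force: 40

```text
time: 1.9
position: [0.2282, -0.5004, 0.4042]
tcp_rot: [-0.0, 0.71, 0.704, 0.0]
contact_force: [0.3, -0.3, 0.2]
width: 0.0856
```

```bash
cat >> h.py <<'E'
def st(tgt=None):
    s=manip.get_state(); r=quat(s['tcp_rot']); M=r.as_matrix()
    print('t %.2f pos %s yaw %.2f tilt %.2f width %.4f F %s'%(s['time'],s['position'].round(4),np.degrees(np.arctan2(M[1,0],M[0,0])),np.degrees(np.arccos(-M[2,2])),s['width'],s['contact_force'].round(1)),'q',s['qpos'].round(2))
    if tgt is not None: print(' tool units to go',(M.T@(np.array(tgt)-s['position'])/.04).round(2))
E
python3 -c "
from h import *
st([.43,-.35,.404])"
```

```text
t 1.90 pos [ 0.2282 -0.5004  0.4042] yaw 89.56 tilt 0.05 width 0.0856 F [ 0.3 -0.3  0.2] q [-1.14  0.09  0.18  1.66  0.   -1.14]
 tool units to go [3.8  5.02 0.01]
```

>>> drive_tool:
  moves: [0, 0, 0, 0.54, 0.7, 0, 0, 0, 0, 0, 0.54, 0.7, 0, 0, 0, 0, 0, 0.54, 0.7, 0, 0, 0, 0, 0, 0.54, 0.7, 0, 0, 0, 0, 0, 0.54, 0.7, 0, 0, 0, 0, 0, 0.54, 0.7, 0, 0, 0, 0, 0, 0.54, 0.7, 0, 0, 0, 0, 0, 0, 0, 0, 0]

```text
time: 2.7
position: [0.4287, -0.3498, 0.404]
tcp_rot: [-0.001, 0.711, 0.703, 0.0]
contact_force: [-0.1, -0.5, -0.3]
width: 0.0854
```

Run:
```python
from h import *
st()
print(manip.read_camera('wrist')['hand_eye'].round(3))
i,W,s=cloud('wrist'); save('pics/w1.png',i); np.save('w1.npy',W)
m=(W[...,2]>.03)&(W[...,2]<.065)&(abs(W[...,1]+.354)<.06)&(abs(W[...,0]-.49)<.13)
q=W[m]; print(len(q),cv2.minAreaRect((q[:,:2]*1000).astype(np.float32)),q.min(0),q.max(0))
```

```text
t 2.70 pos [ 0.4287 -0.3498  0.404 ] yaw 89.42 tilt 0.07 width 0.0854 F [-0.1 -0.5 -0.3] q [-0.68  0.1   0.18  1.66  0.   -0.67]
[[ 1.     0.001  0.    -0.   ]
 [-0.001  0.95   0.312 -0.079]
 [-0.    -0.312  0.95   0.031]
 [ 0.     0.     0.     1.   ]]
2807 ((491.3137512207031, -352.08465576171875), (198.31617736816406, 70.22258758544922), 3.9467427730560303) [ 0.3901816  -0.39288967  0.03005359] [ 0.5912739  -0.31095816  0.06462825]
```

View pics/w1.png

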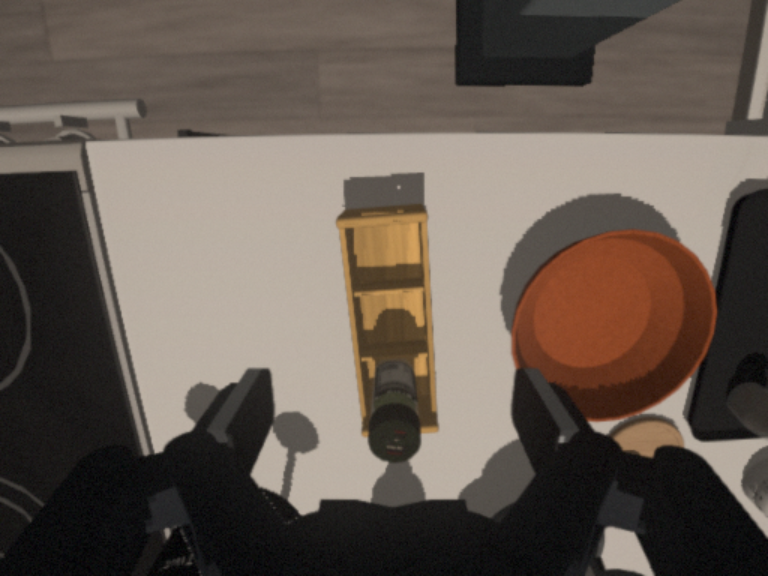

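The wrist view shows the crate with its two empty near bays at about (385,250) and (390,320), and the kept jar in the far bay. The measured rectangle is 198x70, matching the given size; centre (0.491,-0.352), yaw 3.9°. Now to the dark jar.

>>> drive_tool:
  moves: [0, 0, 0, 0.78, 0.08, 0, 0, 0, 0, 0, 0.78, 0.08, 0, 0, 0, 0, 0, 0.78, 0.08, 0, 0, 0, 0, 0, 0.78, 0.08, 0, 0, 0, 0, 0, 0.78, 0.08, 0, 0, 0, 0, 0, 0.78, 0.08, 0, 0, 0, 0, 0, 0.78, 0.08, 0, 0, 0, 0, 0, 0.78, 0.08, 0, 0, 0, 0, 0, 0.78, 0.08, 0, 0, 0, 0, 0, 0.78, 0.08, 0, 0, 0, 0, 0, 0.78, 0.08, 0, 0, 0, 0, 0, 0.78, 0.08, 0, 0, 0, 0, 0, 0.78, 0.08, 0, 0, 0, 0, 0, 0.78, 0.08, 0, 0, 0, 0, 0, 0.78, 0.08, 0, 0, 0, 0, 0, 0.78, 0.08, 0, 0, 0, 0, 0, 0.78, 0.08, 0, 0, 0, 0, 0, 0.78, 0.08, 0, 0, 0, 0, 0, 0, 0, 0, 0, 0, 0, 0, 0, 0, 0, 0]

```text
time: 4.8
position: [0.4918, 0.2083, 0.4044]
tcp_rot: [0.0, 0.712, 0.702, -0.0]
contact_force: [-0.5, -0.7, 0.2]
width: 0.0853
```

Run:
```python
from h import *
i,W,s=cloud('wrist'); save('pics/w2.png',i); np.save('w2.npy',W)
def blob(n,c,zl,zh,r=.045):
    m=(np.hypot(W[...,0]-c[0],W[...,1]-c[1])<r)&(W[...,2]>zl)&(W[...,2]<zh); q=W[m]
    if len(q)<10: print(n,'few'); return
    v,u=np.nonzero(m)
    rc=cv2.minEnclosingCircle((q[:,:2]*1000).astype(np.float32))
    print(n,len(q),'mid',((q.min(0)+q.max(0))/2).round(4),'size',np.ptp(q,0).round(3),'circ',np.round(rc[0],1),round(rc[1],1),'ztop',q[:,2].max().round(3))
blob('dark',(.497,.214),.117,.135)
blob('red',(.415,.39),.117,.135)
blob('mill',(.41,.272),.15,.18)
blob('lemon',(.49,.33),.035,.085)
blob('garlic',(.411,.162),.035,.085)
blob('salt',(.58,.012),.08,.11)
m=(abs(W[...,0]-.43)<.3)&(abs(W[...,1]-.0)<.09)&(W[...,2]>.012)&(W[...,2]<.019)
q=W[m]; print('tray rim',len(q),cv2.minAreaRect((q[:,:2]*1000).astype(np.float32)) if len(q)>10 else '')
st([.497,.214,.255])
```

```text
dark 1413 mid [0.4995 0.2155 0.1229] size [0.04  0.039 0.012] circ [499.6 215.7] 20.4 ztop 0.129
red 1830 mid [0.415  0.3925 0.1228] size [0.041 0.041 0.012] circ [414.9 392.6] 20.7 ztop 0.129
mill 3442 mid [0.4122 0.277  0.1665] size [0.049 0.05  0.027] circ [412.4 277.1] 25.1 ztop 0.18
lemon 2300 mid [0.492  0.331  0.0577] size [0.071 0.054 0.04 ] circ [491.8 332.1] 38.5 ztop 0.078
garlic 1940 mid [0.4127 0.1629 0.0606] size [0.058 0.055 0.038] circ [413.3 163. ] 29.7 ztop 0.08
salt 663 mid [0.5902 0.0152 0.0899] size [0.031 0.033 0.02 ] circ [590.9  15.1] 17.1 ztop 0.1
tray rim 2187 ((527.8153076171875, 14.67776107788086), (308.7493591308594, 124.89033508300781), 4.86677885055542)
t 4.85 pos [0.4917 0.2079 0.4046] yaw 89.17 tilt 0.03 width 0.0855 F [ 0.5 -1.   0.6] q [ 0.4   0.05  0.13  1.66 -0.    0.41]
 tool units to go [0.16 0.13 3.74]
```

View pics/w2.png

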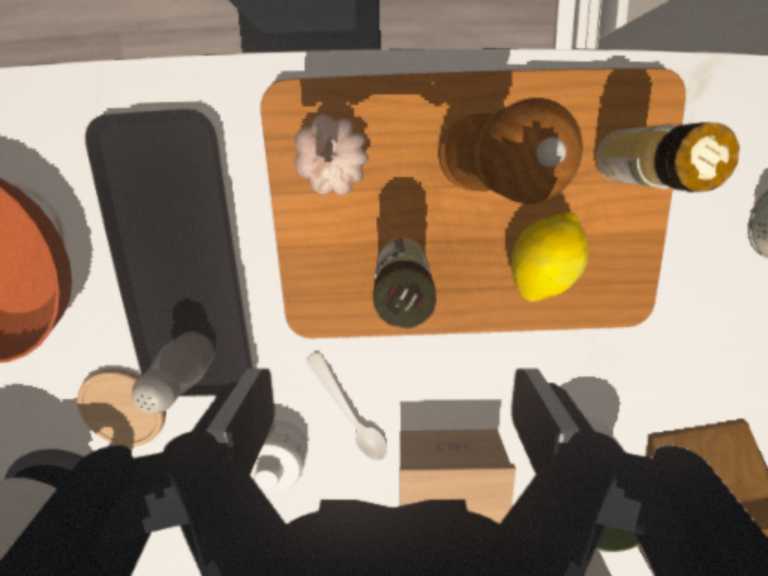

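The view shows the dark jar at (404,290), red jar (700,155), mill (530,150), lemon (550,258) and garlic (330,155). The fitted diameters (41, 41, 50 mm) match the given sizes. Descending on the dark jar and closing.

>>> drive_tool:
  moves: [0, 0, 0, 0.2, 0.19, 0, 0, 0, 0, 0, 0, 0, 0.76, 0, 0, 0, 0, 0, 0, 0.76, 0, 0, 0, 0, 0, 0, 0.76, 0, 0, 0, 0, 0, 0, 0.76, 0, 0, 0, 0, 0, 0, 0.76, 0, 0, 0, 0, 0, 0, 0, 0, 0, 0, 0, 0, 0, 0, 1, 0, 0, 0, 0, 0, 0, 1, 0, 0, 0, 0, 0, 0, 1, 0, 0, 0, 0, 0, 0, 1, 0, 0, 0, 0, 0, 0, 1, 0, 0, 0, 0, 0, 0, 1, 0, 0, 0, 0, 0, 0, 1, 0, 0, 0, 0, 0, 0, 1]
  force: 40

```text
time: 6.35
position: [0.4997, 0.2167, 0.2546]
tcp_rot: [0.001, 0.712, 0.702, 0.001]
contact_force: [0.7, -2.0, 5.2]
width: 0.04
```

>>> drive_tool:
  moves: [0, 0, 0, 0, 0, -0.7, 1, 0, 0, 0, 0, 0, -0.7, 1, 0, 0, 0, 0, 0, -0.7, 1, 0, 0, 0, 0, 0, -0.7, 1, 0, 0, 0, 0, 0, 0, 1]

```text
time: 6.85
position: [0.4996, 0.2169, 0.3696]
tcp_rot: [0.001, 0.712, 0.702, 0.003]
contact_force: [-0.4, 0.5, -1.0]
width: 0.0398
```

>>> drive_tool:
  moves: [0, 0, 0, -0.4, 0, 0, 1, 0, 0, 0, -0.79, 0, 0, 1, 0, 0, 0, -0.79, 0, 0, 1, 0, 0, 0, -0.79, 0, 0, 1, 0, 0, 0, -0.79, 0, 0, 1, 0, 0, 0, -0.79, 0, 0, 1, 0, 0, 0, -0.79, 0, 0, 1, 0, 0, 0, -0.79, 0, 0, 1, 0, 0, 0, -0.79, 0, 0, 1, 0, 0, 0, -0.79, 0, 0, 1, 0, 0, 0, -0.79, 0, 0, 1, 0, 0, 0, -0.79, 0, 0, 1, 0, 0, 0, -0.79, 0, 0, 1, 0, 0, 0, -0.79, 0, 0, 1, 0, 0, 0, -0.79, 0, 0, 1, 0, 0, 0, -0.79, 0, 0, 1, 0, 0, 0, -0.79, 0, 0, 1, 0, 0, 0, -0.79, 0, 0, 1, 0, 0, 0, -0.4, 0, 0, 1, 0, 0, 0, 0, 0, 0, 1]

```text
time: 8.85
position: [0.4906, -0.3544, 0.3632]
tcp_rot: [-0.001, 0.713, 0.701, -0.0]
contact_force: [-0.1, -0.8, -1.2]
width: 0.0404
```

Run:
```python
from h import *
i,W,s=cloud('wrist'); save('pics/w3.png',i)
st([.491,-.352,.241])
```

```text
t 8.90 pos [ 0.4909 -0.3532  0.3636] yaw 89.12 tilt 0.11 width 0.0399 F [-0.2  0.9 -0.7] q [-0.62  0.21  0.23  1.6   0.   -0.61]
 tool units to go [0.03 0.01 3.07]
```

View pics/w3.png

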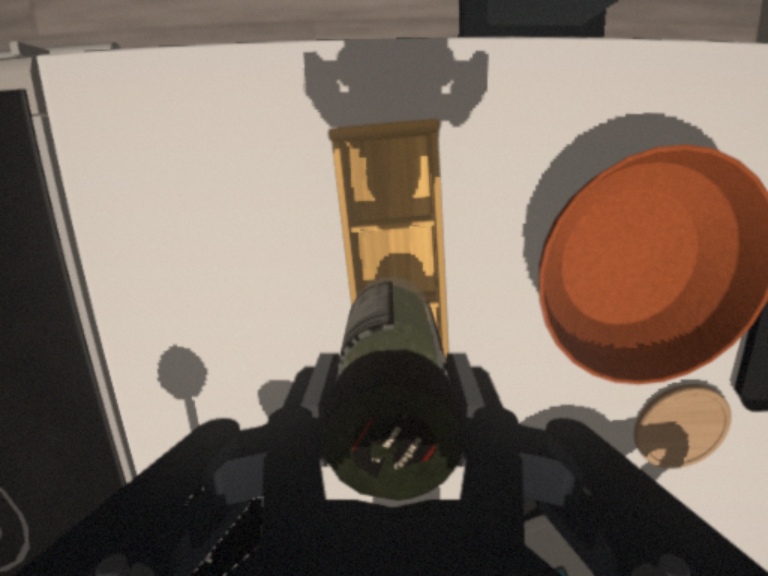

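The jar hangs upright over the middle bay, centred within 1 mm. Lowering it to the floor.

>>> drive_tool:
  moves: [0, 0, 0, 0, 0, 0.6, 1, 0, 0, 0, 0, 0, 0.6, 1, 0, 0, 0, 0, 0, 0.6, 1, 0, 0, 0, 0, 0, 0.4, 1, 0, 0, 0, 0, 0, 0.3, 1, 0, 0, 0, 0, 0, 0.2, 1, 0, 0, 0, 0, 0, 0.2, 1, 0, 0, 0, 0, 0, 0.1, 1, 0, 0, 0, 0, 0, 0, 1, 0, 0, 0, 0, 0, 0, 1]

```text
time: 9.9
position: [0.4915, -0.3525, 0.2452]
tcp_rot: [0.0, 0.712, 0.702, 0.0]
contact_force: [-0.3, 0.3, -0.7]
width: 0.0399
```

>>> drive_tool:
  moves: [0, 0, 0, 0, 0, 0.05, 1, 0, 0, 0, 0, 0, 0.04, 1, 0, 0, 0, 0, 0, 0, 1]

```text
time: 10.2
position: [0.4914, -0.3525, 0.2409]
tcp_rot: [-0.0, 0.712, 0.702, 0.0]
contact_force: [1.1, 0.2, -1.2]
width: 0.0402
```

>>> drive_tool:
  moves: [0, 0, 0, 0, 0, 0.03, 1, 0, 0, 0, 0, 0, 0, 1, 0, 0, 0, 0, 0, 0, 0.7, 0, 0, 0, 0, 0, 0, 0.4, 0, 0, 0, 0, 0, 0, 0, 0, 0, 0, 0, 0, 0, 0, 0, 0, 0, 0, 0, 0, 0, 0, 0, 0, 0, 0, 0, 0, 0, 0, 0, 0, -0.4, 0, 0, 0, 0, 0, 0, -0.8, 0, 0, 0, 0, 0, 0, -0.8, 0, 0, 0, 0, 0, 0, -0.8, 0, 0, 0, 0, 0, 0, -0.8, 0, 0, 0, 0, 0, 0, -0.6, 0, 0, 0, 0, 0, 0, 0, 0]

```text
$.moves: bad value
```

Run:
```python
from h import *
i,W,s=cloud('wrist'); save('pics/w4.png',i)
W=cloud('top')[1]
for n,c in (('dark',(.491,-.352)),('kept',(.553,-.348))):
    m=(np.hypot(W[...,0]-c[0],W[...,1]-c[1])<.03)&(W[...,2]>.09)&(W[...,2]<.13); q=W[m]; print(n,len(q),q.mean(0) if len(q) else '')
st([.4955,.3926,.40])
```

```text
dark 69 [ 0.47745898 -0.3428492   0.10979183]
kept 195 [ 0.55139435 -0.34887012  0.10802822]
t 10.30 pos [ 0.4914 -0.3525  0.2411] yaw 89.21 tilt 0.00 width 0.0399 F [-0.7 -0.3 -1.3] q [-0.62  0.22  0.    1.36 -0.   -0.61]
 tool units to go [18.63 -0.16 -3.97]
```

View pics/w4.png

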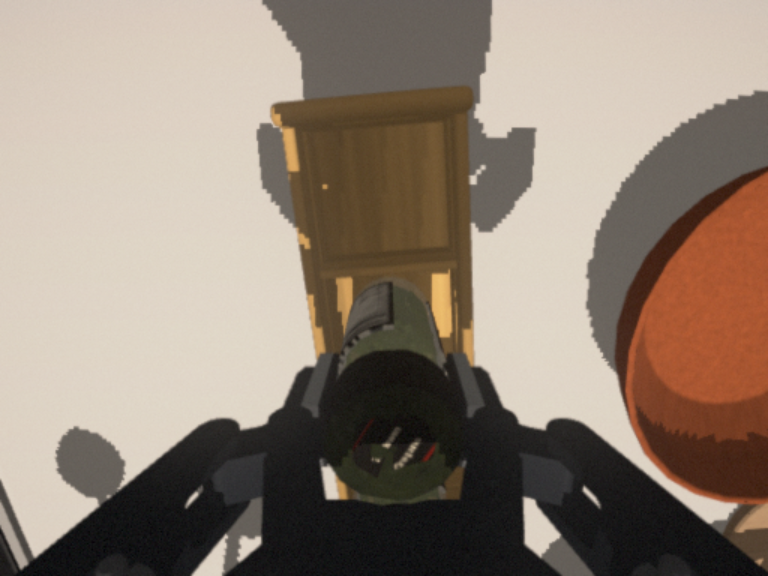

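The call was refused (a miscounted row), so nothing moved. The view shows the jar still held, down inside the middle bay. Releasing with a corrected list.

>>> drive_tool:
  moves: [0, 0, 0, 0, 0, 0.03, 1, 0, 0, 0, 0, 0, 0, 1, 0, 0, 0, 0, 0, 0, 0.6, 0, 0, 0, 0, 0, 0, 0.3, 0, 0, 0, 0, 0, 0, 0, 0, 0, 0, 0, 0, 0, 0, 0, 0, 0, 0, 0, 0, 0, 0, 0, 0, 0, 0, 0, 0, 0, 0, 0, 0, 0, -0.4, 0, 0, 0, 0, 0, 0, -0.8, 0, 0, 0, 0, 0, 0, -0.8, 0, 0, 0, 0, 0, 0, -0.8, 0, 0, 0, 0, 0, 0, -0.8, 0, 0, 0, 0, 0, 0, -0.4, 0, 0, 0, 0, 0, 0, 0, 0]

```text
time: 11.8
position: [0.4916, -0.3525, 0.4027]
tcp_rot: [0.002, 0.712, 0.702, 0.0]
contact_force: [-0.4, -0.7, -0.6]
width: 0.0854
```

Run:
```python
from h import *
i,W,s=cloud('wrist'); save('pics/w5.png',i); 
for n,W in (('w',W),('t',cloud('top')[1])):
  for c in ((.491,-.352),(.553,-.348)):
    m=(np.hypot(W[...,0]-c[0],W[...,1]-c[1])<.03)&(W[...,2]>.1)&(W[...,2]<.13); q=W[m]; print(n,len(q),((q.min(0)+q.max(0))/2).round(4) if len(q) else '',np.ptp(q,0).round(3) if len(q) else '')
st([.4149,.3926,.40])
```

```text
w 1344 [ 0.4908 -0.3538  0.107 ] [0.04  0.04  0.014]
w 1146 [ 0.5541 -0.3507  0.1071] [0.04  0.04  0.014]
t 175 [ 0.4878 -0.3548  0.1081] [0.039 0.038 0.014]
t 140 [ 0.5528 -0.3517  0.1082] [0.039 0.038 0.014]
t 11.90 pos [ 0.4915 -0.3525  0.3992] yaw 89.21 tilt 0.02 width 0.0857 F [-0.6 -0.7 -0.2] q [-0.62  0.22  0.32  1.67  0.   -0.61]
 tool units to go [18.6  -2.17 -0.02]
```

>>> drive_tool:
  moves: [0, 0, 0, 0.93, -0.11, 0, 0, 0, 0, 0, 0.93, -0.11, 0, 0, 0, 0, 0, 0.93, -0.11, 0, 0, 0, 0, 0, 0.93, -0.11, 0, 0, 0, 0, 0, 0.93, -0.11, 0, 0, 0, 0, 0, 0.93, -0.11, 0, 0, 0, 0, 0, 0.93, -0.11, 0, 0, 0, 0, 0, 0.93, -0.11, 0, 0, 0, 0, 0, 0.93, -0.11, 0, 0, 0, 0, 0, 0.93, -0.11, 0, 0, 0, 0, 0, 0.93, -0.11, 0, 0, 0, 0, 0, 0.93, -0.11, 0, 0, 0, 0, 0, 0.93, -0.11, 0, 0, 0, 0, 0, 0.93, -0.11, 0, 0, 0, 0, 0, 0.93, -0.11, 0, 0, 0, 0, 0, 0.93, -0.11, 0, 0, 0, 0, 0, 0.93, -0.11, 0, 0, 0, 0, 0, 0.93, -0.11, 0, 0, 0, 0, 0, 0.93, -0.11, 0, 0, 0, 0, 0, 0.93, -0.11, 0, 0]

```text
time: 13.9
position: [0.4132, 0.3942, 0.3979]
tcp_rot: [-0.0, 0.712, 0.702, -0.001]
contact_force: [1.6, -0.4, 0.1]
width: 0.0852
```

Run:
```python
from h import *
i,W,s=cloud('wrist')
for n,c,zl,zh in (('red',(.415,.392),.117,.135),('mill',(.412,.277),.15,.18)):
    m=(np.hypot(W[...,0]-c[0],W[...,1]-c[1])<.045)&(W[...,2]>zl)&(W[...,2]<zh); q=W[m]; print(n,len(q),((q.min(0)+q.max(0))/2).round(4),np.ptp(q,0).round(3)) if len(q) else 0
st([.4149,.3926,.2535])
```

```text
red 1484 [0.4148 0.3931 0.1228] [0.04  0.039 0.011]
mill 2840 [0.4123 0.279  0.1651] [0.049 0.047 0.03 ]
t 13.95 pos [0.4126 0.3982 0.3967] yaw 89.34 tilt 0.16 width 0.0854 F [-4.2 -0.1 -2.5] q [0.77 0.14 0.22 1.65 0.   0.78]
 tool units to go [-0.14  0.07  3.58]
```

>>> drive_tool:
  moves: [0, 0, 0, 0, 0, 0, 0, 0, 0, 0, 0, 0, 0, 0, 0, 0, 0, 0, 0, 0.2, 0, 0, 0, 0, 0, 0, 0, 0]

```text
time: 14.35
position: [0.4139, 0.3917, 0.3906]
tcp_rot: [0.0, 0.712, 0.702, -0.001]
contact_force: [-0.5, -0.7, -0.1]
width: 0.0855
```

>>> drive_tool:
  moves: [0, 0, 0, 0.03, 0.03, 0.63, 0, 0, 0, 0, 0, 0, 0.7, 0, 0, 0, 0, 0, 0, 0.7, 0, 0, 0, 0, 0, 0, 0.7, 0, 0, 0, 0, 0, 0, 0.7, 0, 0, 0, 0, 0, 0, 0, 0, 0, 0, 0, 0, 0, 0, 0, 0, 0, 0, 0, 0, 0, 1, 0, 0, 0, 0, 0, 0, 1, 0, 0, 0, 0, 0, 0, 1, 0, 0, 0, 0, 0, 0, 1, 0, 0, 0, 0, 0, 0, 1, 0, 0, 0, 0, 0, 0, 1, 0, 0, 0, 0, 0, 0, 1, 0, 0, 0, 0, 0, 0, 1]

```text
time: 15.85
position: [0.4151, 0.394, 0.2559]
tcp_rot: [0.0, 0.712, 0.702, 0.001]
contact_force: [-0.6, -2.0, 6.3]
width: 0.04
```

>>> drive_tool:
  moves: [0, 0, 0, 0, 0, -0.7, 1, 0, 0, 0, 0, 0, -0.7, 1, 0, 0, 0, 0, 0, -0.7, 1, 0, 0, 0, 0, 0, -0.7, 1, 0, 0, 0, 0, 0, 0, 1, 0, 0, 0, 0, 0.5, 0, 1, 0, 0, 0, 0, 0.6, 0, 1, 0, 0, 0, 0, 0.6, 0, 1, 0, 0, 0, 0, 0.6, 0, 1, 0, 0, 0, 0, 0, 0, 1, 0, 0, 0, -0.5, 0, 0, 1, 0, 0, 0, -0.8, 0, 0, 1, 0, 0, 0, -0.8, 0, 0, 1, 0, 0, 0, -0.8, 0, 0, 1, 0, 0, 0, -0.8, 0, 0, 1, 0, 0, 0, -0.8, 0, 0, 1, 0, 0, 0, 0, 0, 0, 1]

```text
time: 17.55
position: [0.5037, 0.21, 0.3666]
tcp_rot: [0.0, 0.713, 0.701, -0.0]
contact_force: [-0.0, 0.1, -0.8]
width: 0.0398
```

```bash
python3 -c "
from h import *
st([.429,-.3565,.365])"
```

```text
t 17.55 pos [0.5037 0.21   0.3666] yaw 89.06 tilt 0.05 width 0.0398 F [-0.   0.1 -0.8] q [ 0.4   0.07  0.08  1.59 -0.    0.41]
 tool units to go [-14.19  -1.63   0.05]
```

>>> drive_tool:
  moves: [0, 0, 0, -0.4, -0.05, 0, 1, 0, 0, 0, -0.79, -0.09, 0, 1, 0, 0, 0, -0.79, -0.09, 0, 1, 0, 0, 0, -0.79, -0.09, 0, 1, 0, 0, 0, -0.79, -0.09, 0, 1, 0, 0, 0, -0.79, -0.09, 0, 1, 0, 0, 0, -0.79, -0.09, 0, 1, 0, 0, 0, -0.79, -0.09, 0, 1, 0, 0, 0, -0.79, -0.09, 0, 1, 0, 0, 0, -0.79, -0.09, 0, 1, 0, 0, 0, -0.79, -0.09, 0, 1, 0, 0, 0, -0.79, -0.09, 0, 1, 0, 0, 0, -0.79, -0.09, 0, 1, 0, 0, 0, -0.79, -0.09, 0, 1, 0, 0, 0, -0.79, -0.09, 0, 1, 0, 0, 0, -0.79, -0.09, 0, 1, 0, 0, 0, -0.79, -0.09, 0, 1, 0, 0, 0, -0.79, -0.09, 0, 1, 0, 0, 0, -0.4, -0.05, 0, 1, 0, 0, 0, 0, 0, 0, 1]

```text
time: 19.55
position: [0.4311, -0.3567, 0.3659]
tcp_rot: [-0.001, 0.713, 0.702, -0.0]
contact_force: [-0.1, 0.2, -1.3]
width: 0.0402
```

>>> drive_tool:
  moves: [0, 0, 0, 0, 0, 0, 1, 0, 0, 0, 0, 0, 0, 1]

```text
time: 19.75
position: [0.4316, -0.3546, 0.3668]
tcp_rot: [-0.0, 0.712, 0.703, 0.0]
contact_force: [-0.3, -1.0, -1.5]
width: 0.0398
```

```bash
python3 -c "
from h import *
st([.429,-.3565,.242])"
```

```text
t 19.75 pos [ 0.4316 -0.3546  0.3668] yaw 89.27 tilt 0.02 width 0.0398 F [-0.3 -1.  -1.5] q [-0.69  0.1   0.11  1.59  0.   -0.68]
 tool units to go [-0.05 -0.07  3.12]
```

>>> drive_tool:
  moves: [0, 0, 0, -0.05, -0.07, 0.3, 1, 0, 0, 0, 0, 0, 0.6, 1, 0, 0, 0, 0, 0, 0.6, 1, 0, 0, 0, 0, 0, 0.6, 1, 0, 0, 0, 0, 0, 0.4, 1, 0, 0, 0, 0, 0, 0.3, 1, 0, 0, 0, 0, 0, 0.2, 1, 0, 0, 0, 0, 0, 0.1, 1, 0, 0, 0, 0, 0, 0, 1, 0, 0, 0, 0, 0, 0, 1]

```text
time: 20.75
position: [0.4287, -0.3577, 0.2434]
tcp_rot: [0.001, 0.712, 0.702, 0.0]
contact_force: [-0.1, -0.6, -1.2]
width: 0.0398
```

>>> drive_tool:
  moves: [0, 0, 0, 0, 0, 0.04, 1, 0, 0, 0, 0, 0, 0.02, 1, 0, 0, 0, 0, 0, 0, 1, 0, 0, 0, 0, 0, 0, 0.6, 0, 0, 0, 0, 0, 0, 0.3, 0, 0, 0, 0, 0, 0, 0, 0, 0, 0, 0, 0, 0, 0, 0, 0, 0, 0, 0, 0, 0, 0, 0, 0, 0, 0, 0, 0, 0, 0, 0, 0, 0, -0.4, 0, 0, 0, 0, 0, 0, -0.8, 0, 0, 0, 0, 0, 0, -0.8, 0, 0, 0, 0, 0, 0, -0.8, 0, 0, 0, 0, 0, 0, -0.8, 0, 0, 0, 0, 0, 0, -0.6, 0, 0, 0, 0, 0, 0, 0, 0]

```text
time: 22.35
position: [0.4287, -0.3577, 0.412]
tcp_rot: [0.003, 0.712, 0.702, 0.0]
contact_force: [0.2, -1.4, -0.2]
width: 0.0855
```

Run:
```python
from h import *
i,W,s=cloud('wrist'); save('pics/w6.png',i)
for c in ((.429,-.3565),(.491,-.352),(.553,-.348)):
    m=(np.hypot(W[...,0]-c[0],W[...,1]-c[1])<.03)&(W[...,2]>.1)&(W[...,2]<.13); q=W[m]; print(len(q),((q.min(0)+q.max(0))/2).round(4) if len(q) else '',np.ptp(q,0).round(3) if len(q) else '')
st([.4123,.277,.405])
```

```text
1233 [ 0.4284 -0.3594  0.1068] [0.04  0.039 0.014]
1104 [ 0.4907 -0.3535  0.1069] [0.041 0.039 0.014]
980 [ 0.5539 -0.3504  0.1067] [0.041 0.04  0.013]
t 22.40 pos [ 0.4287 -0.3577  0.4098] yaw 89.21 tilt 0.16 width 0.0857 F [-0.  -0.2 -1. ] q [-0.7   0.11  0.21  1.67  0.   -0.68]
 tool units to go [15.86 -0.63  0.09]
```

View pics/w6.png

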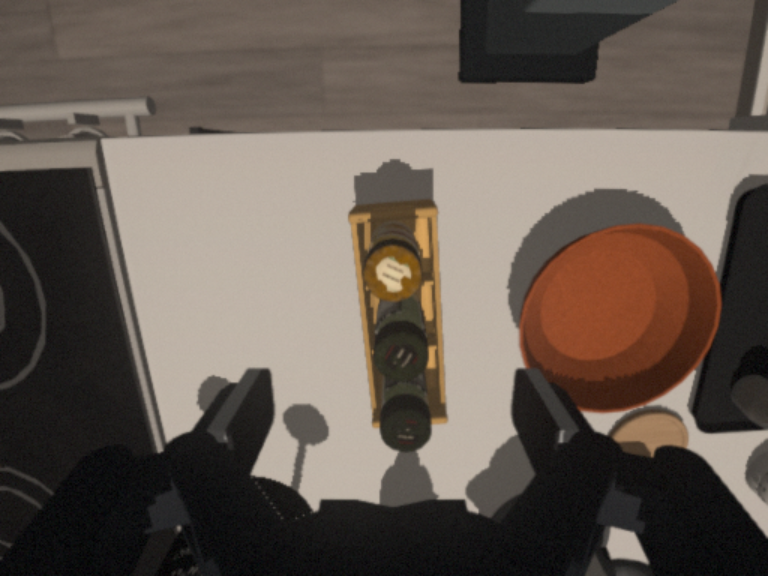

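All three jars stand upright in the crate at (392,272), (400,350) and (405,420), with cap heights equal. Next, on the way to the mill, I measure the tray.

>>> drive_tool:
  moves: [0, 0, 0, 0.5, 0, 0, 0, 0, 0, 0, 0.8, 0, 0, 0, 0, 0, 0, 0.8, 0, 0, 0, 0, 0, 0, 0.8, 0, 0, 0, 0, 0, 0, 0.8, 0, 0, 0, 0, 0, 0, 0.8, 0, 0, 0, 0, 0, 0, 0.8, 0, 0, 0, 0, 0, 0, 0.8, 0, 0, 0, 0, 0, 0, 0.8, 0, 0, 0, 0, 0, 0, 0.8, 0, 0, 0, 0, 0, 0, 0.8, 0, 0, 0, 0, 0, 0, 0.5, 0, 0, 0, 0, 0, 0, 0, 0, 0, 0, 0, 0, 0, 0, 0, 0, 0]

```text
time: 23.8
position: [0.4335, 0.0025, 0.4073]
tcp_rot: [-0.0, 0.712, 0.703, -0.001]
contact_force: [-1.0, 0.3, -0.1]
width: 0.0853
```

Run:
```python
from h import *
i,W,s=cloud('wrist')
hsv=cv2.cvtColor(i,cv2.COLOR_RGB2HSV)
near=(W[...,0]>.37)&(W[...,0]<.68)&(abs(W[...,1])<.1)
for lim in (50,70,90):
    m=near&(hsv[...,2]<lim)&(W[...,2]<.022)&(W[...,2]>.005)
    n,l,stt,_=cv2.connectedComponentsWithStats(m.astype(np.uint8)); k=1+stt[1:,4].argmax(); q=W[l==k]
    print(lim,len(q),cv2.minAreaRect((q[:,:2]*1000).astype(np.float32)),np.median(q[:,2]))
m=near&(W[...,2]>.08)&(W[...,2]<.11); q=W[m]; print('salt',((q.min(0)+q.max(0))/2),np.ptp(q,0))
m=(np.hypot(W[...,0]-.493,W[...,1]+.163)<.1)&(W[...,2]>.044)&(W[...,2]<.056); q=W[m]; print('bowl',cv2.minEnclosingCircle((q[:,:2]*1000).astype(np.float32)))
st([.4123,.277,.405])
save('pics/w7.png',i)
```

```text
50 505 ((560.5878295898438, 15.62339973449707), (42.57305145263672, 47.52436828613281), 87.94347381591797) 0.009180673548009666
70 12544 ((505.705322265625, 12.256858825683594), (261.1051025390625, 110.24373626708984), 1.5283544063568115) 0.009308276895801687
90 12755 ((505.8621826171875, 12.213069915771484), (262.4142150878906, 111.02571105957031), 1.415744662284851) 0.00932473591822397
salt [0.58899043 0.01382221 0.08973605] [0.02950463 0.03310871 0.01935551]
bowl ((495.2822570800781, -161.49034118652344), 89.83259582519531)
t 23.85 pos [0.4335 0.002  0.4075] yaw 89.22 tilt 0.06 width 0.0856 F [-0.1  0.2 -0.5] q [ 0.   -0.19 -0.08  1.68 -0.    0.02]
 tool units to go [ 6.87 -0.62  0.06]
```

View pics/w7.png

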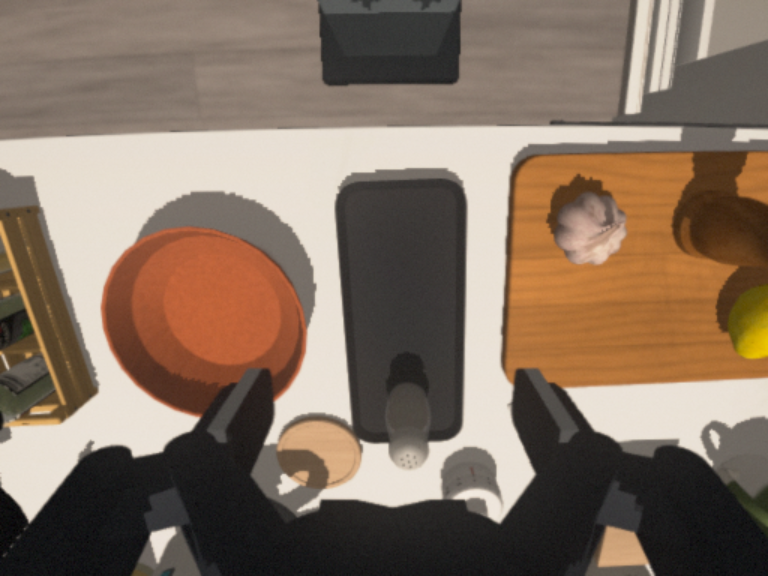

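Tray rectangle is 262x111 at (0.506,0.012), yaw 1.4°, and the bowl rim fits 180 mm at (0.495,-0.161); both match the given sizes. In the view the tray's near half is empty (400,260) and the salt shaker stands at (408,430). Now the mill.

>>> drive_tool:
  moves: [0, 0, 0, 0.47, -0.03, 0, 0, 0, 0, 0, 0.8, -0.07, 0, 0, 0, 0, 0, 0.8, -0.07, 0, 0, 0, 0, 0, 0.8, -0.07, 0, 0, 0, 0, 0, 0.8, -0.07, 0, 0, 0, 0, 0, 0.8, -0.07, 0, 0, 0, 0, 0, 0.8, -0.07, 0, 0, 0, 0, 0, 0.8, -0.07, 0, 0, 0, 0, 0, 0.8, -0.07, 0, 0, 0, 0, 0, 0, 0, 0, 0, 0, 0, 0, 0, 0, 0, 0, 0, 0, 0, 0, 0, 0, 0]

```text
time: 25.05
position: [0.4141, 0.2764, 0.4081]
tcp_rot: [0.0, 0.712, 0.702, -0.0]
contact_force: [0.5, 0.3, -0.3]
width: 0.0855
```

Run:
```python
from h import *
i,W,s=cloud('wrist')
m=(np.hypot(W[...,0]-.412,W[...,1]-.277)<.045)&(W[...,2]>.15)&(W[...,2]<.18); q=W[m]; print(len(q),((q.min(0)+q.max(0))/2).round(4),np.ptp(q,0).round(3))
m=(np.hypot(W[...,0]-.412,W[...,1]-.277)<.02)&(W[...,2]>.18); print(W[m][:,2].max())
st([.4123,.2775,.311])
```

```text
2535 [0.4116 0.2771 0.1662] [0.048 0.049 0.028]
0.33265008269564805
t 25.10 pos [0.4141 0.2763 0.4083] yaw 89.12 tilt 0.01 width 0.0856 F [-0.6  0.7 -0.8] q [ 0.59 -0.04  0.06  1.66 -0.    0.6 ]
 tool units to go [ 0.03 -0.05  2.43]
```

>>> drive_tool:
  moves: [0, 0, 0, 0.03, -0.05, 0.4, 0, 0, 0, 0, 0, 0, 0.5, 0, 0, 0, 0, 0, 0, 0.5, 0, 0, 0, 0, 0, 0, 0.5, 0, 0, 0, 0, 0, 0, 0.5, 0, 0, 0, 0, 0, 0, 0, 0, 0, 0, 0, 0, 0, 0, 0, 0, 0, 0, 0, 0, 0, 1, 0, 0, 0, 0, 0, 0, 1, 0, 0, 0, 0, 0, 0, 1, 0, 0, 0, 0, 0, 0, 1, 0, 0, 0, 0, 0, 0, 1, 0, 0, 0, 0, 0, 0, 1, 0, 0, 0, 0, 0, 0, 1, 0, 0, 0, 0, 0, 0, 1]
  force: 50

```text
time: 26.6
position: [0.4119, 0.2787, 0.3137]
tcp_rot: [0.0, 0.712, 0.702, 0.001]
contact_force: [0.7, -1.3, 6.3]
width: 0.047
```

```bash
python3 -c "
from h import *
st([.47,.0116,.405])"
```

```text
t 26.60 pos [0.4119 0.2787 0.3137] yaw 89.21 tilt 0.13 width 0.0470 F [ 0.7 -1.3  6.3] q [ 0.6  -0.06 -0.14  1.48 -0.    0.61]
 tool units to go [-6.66  1.55 -2.28]
```

>>> drive_tool:
  moves: [0, 0, 0, 0, 0, -0.3, 1, 0, 0, 0, 0, 0, -0.5, 1, 0, 0, 0, 0, 0, -0.5, 1, 0, 0, 0, 0, 0, -0.5, 1, 0, 0, 0, 0, 0, -0.5, 1, 0, 0, 0, 0, 0, 0, 1, 0, 0, 0, -0.3, 0.07, 0, 1, 0, 0, 0, -0.6, 0.14, 0, 1, 0, 0, 0, -0.6, 0.14, 0, 1, 0, 0, 0, -0.6, 0.14, 0, 1, 0, 0, 0, -0.6, 0.14, 0, 1, 0, 0, 0, -0.6, 0.14, 0, 1, 0, 0, 0, -0.6, 0.14, 0, 1, 0, 0, 0, -0.6, 0.14, 0, 1, 0, 0, 0, -0.6, 0.14, 0, 1, 0, 0, 0, -0.6, 0.14, 0, 1, 0, 0, 0, -0.6, 0.14, 0, 1, 0, 0, 0, -0.36, 0.08, 0, 1, 0, 0, 0, 0, 0, 0, 1, 0, 0, 0, 0, 0, 0, 1]

```text
time: 28.6
position: [0.4698, 0.011, 0.4033]
tcp_rot: [-0.001, 0.712, 0.702, -0.001]
contact_force: [-0.7, 0.2, -2.5]
width: 0.0468
```

Run:
```python
from h import *
i,W,s=cloud('wrist'); save('pics/w8.png',i)
st([.47,.0116,.303])
```

```text
t 28.65 pos [0.4698 0.0115 0.4036] yaw 89.19 tilt 0.06 width 0.0472 F [-0.5 -0.9 -2.1] q [ 0.02 -0.1  -0.02  1.66  0.    0.04]
 tool units to go [0.   0.01 2.52]
```

View pics/w8.png

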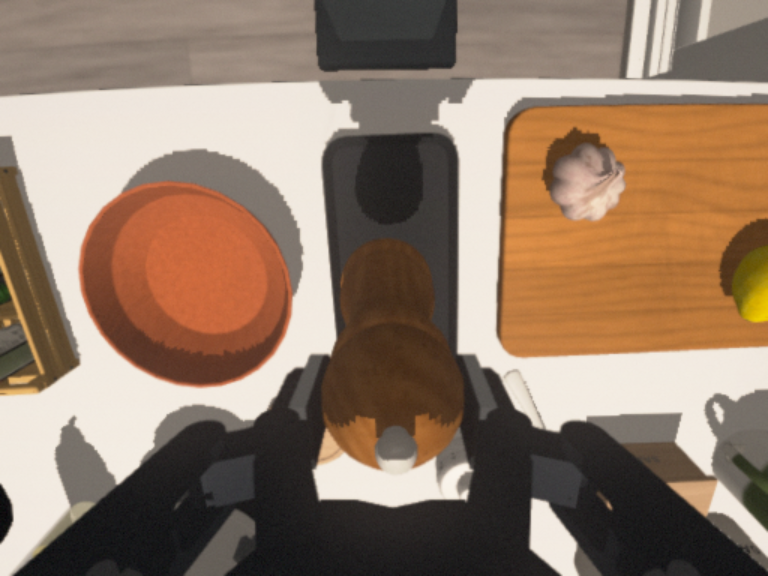

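The mill hangs straight, centred over the tray's width (around (395,330)). Lowering.

>>> drive_tool:
  moves: [0, 0, 0, 0, 0, 0.3, 1, 0, 0, 0, 0, 0, 0.5, 1, 0, 0, 0, 0, 0, 0.5, 1, 0, 0, 0, 0, 0, 0.4, 1, 0, 0, 0, 0, 0, 0.3, 1, 0, 0, 0, 0, 0, 0.2, 1, 0, 0, 0, 0, 0, 0.15, 1, 0, 0, 0, 0, 0, 0.08, 1, 0, 0, 0, 0, 0, 0, 1, 0, 0, 0, 0, 0, 0, 1]

```text
time: 29.65
position: [0.4702, 0.0115, 0.3076]
tcp_rot: [0.0, 0.712, 0.702, 0.0]
contact_force: [-0.1, 0.4, -2.3]
width: 0.0468
```

>>> drive_tool:
  moves: [0, 0, 0, 0, 0, 0.05, 1, 0, 0, 0, 0, 0, 0.04, 1, 0, 0, 0, 0, 0, 0, 1, 0, 0, 0, 0, 0, 0, 1]

```text
time: 30.05
position: [0.4701, 0.0114, 0.3035]
tcp_rot: [-0.0, 0.712, 0.702, -0.0]
contact_force: [0.2, 0.0, -1.3]
width: 0.0469
```

>>> drive_tool:
  moves: [0, 0, 0, 0, 0, 0.03, 1, 0, 0, 0, 0, 0, 0, 1, 0, 0, 0, 0, 0, 0, 1]

```text
time: 30.35
position: [0.4701, 0.0115, 0.3023]
tcp_rot: [-0.0, 0.712, 0.702, -0.0]
contact_force: [-0.1, -0.5, -2.2]
width: 0.0467
```

>>> drive_tool:
  moves: [0, 0, 0, 0, 0, 0.04, 1, 0, 0, 0, 0, 0, 0, 1, 0, 0, 0, 0, 0, 0, 1]

```text
time: 30.65
position: [0.4702, 0.0114, 0.3015]
tcp_rot: [0.001, 0.712, 0.702, 0.0]
contact_force: [0.2, -0.4, 6.4]
width: 0.0466
```

Contact felt (+6 N), so it stands on the bed. Release and rise.

>>> drive_tool:
  moves: [0, 0, 0, 0, 0, -0.02, 1, 0, 0, 0, 0, 0, 0, 0.5, 0, 0, 0, 0, 0, 0, 0.3, 0, 0, 0, 0, 0, 0, 0, 0, 0, 0, 0, 0, 0, 0, 0, 0, 0, 0, 0, 0, 0, 0, 0, 0, 0, 0, 0, 0, 0, 0, 0, 0, 0, 0, 0, 0, 0, 0, 0, 0, -0.3, 0, 0, 0, 0, 0, 0, -0.6, 0, 0, 0, 0, 0, 0, -0.7, 0, 0, 0, 0, 0, 0, -0.7, 0, 0, 0, 0, 0, 0, -0.5, 0, 0, 0, 0, 0, 0, 0, 0, 0, 0, 0, 0, 0, 0, 0]

```text
time: 32.15
position: [0.4701, 0.0115, 0.414]
tcp_rot: [0.0, 0.712, 0.702, 0.0]
contact_force: [0.0, 0.5, -0.5]
width: 0.0859
```

Run:
```python
from h import *
i,W,s=cloud('wrist')
m=(np.hypot(W[...,0]-.47,W[...,1]-.0115)<.045)&(W[...,2]>.14)&(W[...,2]<.175); q=W[m]; print('mill',len(q),((q.min(0)+q.max(0))/2).round(4),np.ptp(q,0).round(3))
L=np.load('w2.npy'); m=(np.hypot(L[...,0]-.492,L[...,1]-.331)<.055)&(L[...,2]>.035)&(L[...,2]<.09); q=L[m]
print('lemon',cv2.minAreaRect((q[:,:2]*1000).astype(np.float32)),q.mean(0))
# orientation of section near mid height
q2=q[q[:,2]>.045]; e,v=np.linalg.eigh(np.cov(q2[:,:2].T)); print(np.degrees(np.arctan2(*v[::-1,1])),e, q2.mean(0),cv2.minAreaRect((q2[:,:2]*1000).astype(np.float32)))
st([.4925,.332,.40])
```

```text
mill 2246 [0.4698 0.0096 0.1577] [0.05  0.049 0.035]
lemon ((492.0650939941406, 331.3973083496094), (61.823726654052734, 57.86346435546875), 15.31945514678955) [0.48803535 0.32709864 0.06613623]
154.7094550347715 [0.00014847 0.00031003] [0.488123   0.3272547  0.06638273] ((492.0650939941406, 331.3973083496094), (61.823726654052734, 57.86346435546875), 15.31945514678955)
t 32.20 pos [0.47   0.0115 0.4132] yaw 89.21 tilt 0.02 width 0.0856 F [-0.2 -0.2 -0.8] q [ 0.02 -0.1   0.01  1.68  0.    0.04]
 tool units to go [8.02 0.45 0.33]
```

>>> drive_tool:
  moves: [0, 0, 0, 0.4, 0.02, 0, 0, 0, 0, 0, 0.8, 0.04, 0, 0, 0, 0, 0, 0.8, 0.04, 0, 0, 0, 0, 0, 0.8, 0.04, 0, 0, 0, 0, 0, 0.8, 0.04, 0, 0, 0, 0, 0, 0.8, 0.04, 0, 0, 0, 0, 0, 0.8, 0.04, 0, 0, 0, 0, 0, 0.8, 0.04, 0, 0, 0, 0, 0, 0.8, 0.04, 0, 0, 0, 0, 0, 0.8, 0.04, 0, 0, 0, 0, 0, 0.4, 0.02, 0, 0, 0, 0, 0, 0, 0, 0, 0, 0, 0, 0, 0, 0, 0, 0, 0, 0, 0.15, 0, 0, 0, 0, 0, 0, 0.15, 0, 0, 0, 0, 0, 0, 0.13, 0, 0, 0, 0, 0, 0, 0, 0, 0, 0, 0]

```text
time: 33.9
position: [0.4906, 0.3298, 0.4138]
tcp_rot: [0.0, 0.846, 0.533, 0.0]
contact_force: [0.4, 0.1, 0.0]
width: 0.0855
```

Run:
```python
from h import *
i,L,s=cloud('wrist'); save('pics/w9.png',i)
hsv=cv2.cvtColor(i,cv2.COLOR_RGB2HSV); col=(hsv[...,0]>20)&(hsv[...,0]<35)&(hsv[...,1]>150)
m=(np.hypot(L[...,0]-.492,L[...,1]-.331)<.06)&(L[...,2]>.028)&(L[...,2]<.09)&col; q=L[m]
print('lemon',len(q),cv2.minAreaRect((q[:,:2]*1000).astype(np.float32)),cv2.fitEllipse(cv2.convexHull((q[:,:2]*1000).astype(np.float32))),q.mean(0),q[:,2].max())
st([.4925,.332,.25])
```

```text
lemon 2010 ((491.62060546875, 333.3568115234375), (58.35331726074219, 60.7569465637207), 23.878583908081055) ((491.8398742675781, 333.1231689453125), (52.5809211730957, 72.37677764892578), 65.87117767333984) [0.48832251 0.33491505 0.06765857] 0.07772279751496602
t 33.95 pos [0.4906 0.33   0.4138] yaw 64.66 tilt 0.01 width 0.0852 F [0.3 0.4 0.5] q [ 0.59  0.19  0.31  1.69 -0.    1.03]
 tool units to go [0.06 0.02 4.09]
```

View pics/w9.png

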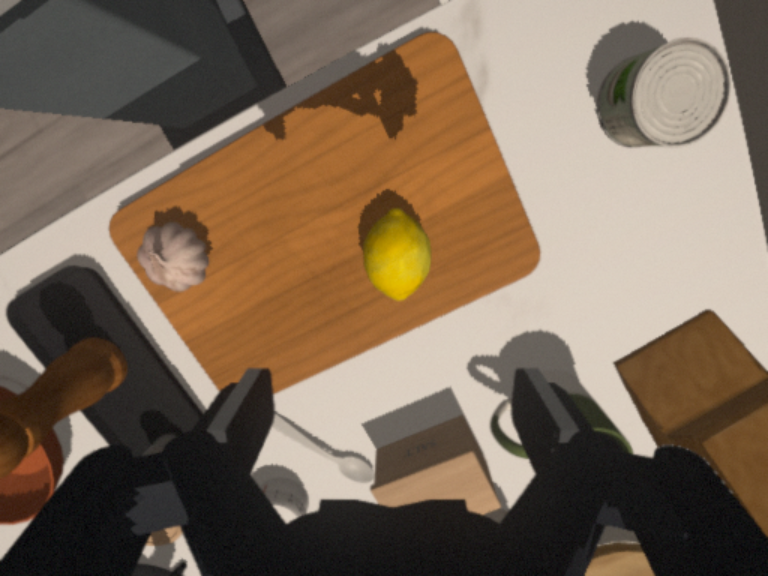

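Lemon (397,255) lies with its long axis along the tool's y, well matched by the jaws; garlic at (172,255). Descend and grip.

>>> drive_tool:
  moves: [0, 0, 0, 0.08, 0, 0.5, 0, 0, 0, 0, 0, 0, 0.8, 0, 0, 0, 0, 0, 0, 0.8, 0, 0, 0, 0, 0, 0, 0.8, 0, 0, 0, 0, 0, 0, 0.8, 0, 0, 0, 0, 0, 0, 0.8, 0, 0, 0, 0, 0, 0, 0.5, 0, 0, 0, 0, 0, 0, 0.27, 0, 0, 0, 0, 0, 0, 0, 0, 0, 0, 0, 0, 0, 0, 0, 0, 0, 0, 0, 0, 0, 1, 0, 0, 0, 0, 0, 0, 1, 0, 0, 0, 0, 0, 0, 1, 0, 0, 0, 0, 0, 0, 1, 0, 0, 0, 0, 0, 0, 1, 0, 0, 0, 0, 0, 0, 1, 0, 0, 0, 0, 0, 0, 1]
  force: 30

```text
time: 35.65
position: [0.4921, 0.3343, 0.2043]
tcp_rot: [0.0, 0.845, 0.534, 0.001]
contact_force: [-1.9, -1.2, 6.7]
width: 0.0529
```

>>> drive_tool:
  moves: [0, 0, 0, 0, 0, -0.5, 1, 0, 0, 0, 0, 0, -0.7, 1, 0, 0, 0, 0, 0, -0.7, 1, 0, 0, 0, 0, 0, -0.7, 1, 0, 0, 0, 0, 0, -0.7, 1, 0, 0, 0, 0, 0, -0.7, 1, 0, 0, 0, 0, 0, -0.7, 1, 0, 0, 0, 0, 0, 0, 1, 0, 0, -0.15, 0, 0, 0, 1, 0, 0, -0.15, 0, 0, 0, 1, 0, 0, -0.13, 0, 0, 0, 1, 0, 0, 0, 0, 0, 0, 1]

```text
time: 36.85
position: [0.4918, 0.3341, 0.3902]
tcp_rot: [-0.0, 0.711, 0.703, -0.0]
contact_force: [0.2, -0.9, -0.3]
width: 0.0528
```

```bash
python3 -c "
from h import *
st([.495,-.136,.37])"
```

```text
t 36.85 pos [0.4918 0.3341 0.3902] yaw 89.33 tilt 0.03 width 0.0528 F [ 0.2 -0.9 -0.3] q [ 0.6   0.19  0.26  1.64 -0.    0.61]
 tool units to go [-11.75   0.22   0.51]
```

>>> drive_tool:
  moves: [0, 0, 0, 0, 0, -0.5, 1, 0, 0, 0, -0.4, 0.02, 0, 1, 0, 0, 0, -0.77, 0.05, 0, 1, 0, 0, 0, -0.77, 0.05, 0, 1, 0, 0, 0, -0.77, 0.05, 0, 1, 0, 0, 0, -0.77, 0.05, 0, 1, 0, 0, 0, -0.77, 0.05, 0, 1, 0, 0, 0, -0.77, 0.05, 0, 1, 0, 0, 0, -0.77, 0.05, 0, 1, 0, 0, 0, -0.77, 0.05, 0, 1, 0, 0, 0, -0.77, 0.05, 0, 1, 0, 0, 0, -0.77, 0.05, 0, 1, 0, 0, 0, -0.77, 0.05, 0, 1, 0, 0, 0, -0.77, 0.05, 0, 1, 0, 0, 0, -0.77, 0.05, 0, 1, 0, 0, 0, -0.77, 0.05, 0, 1, 0, 0, 0, -0.77, 0.05, 0, 1, 0, 0, 0, -0.42, 0.05, 0, 1, 0, 0, 0, 0, 0, 0, 1, 0, 0, 0, 0, 0, 0, 1]

```text
time: 38.85
position: [0.5176, -0.1612, 0.4103]
tcp_rot: [-0.0, 0.713, 0.702, -0.0]
contact_force: [-0.6, -0.1, -0.8]
width: 0.0527
```

```bash
python3 -c "
from h import *
st([.521,-.161,.198])"
```

```text
t 38.85 pos [ 0.5176 -0.1612  0.4103] yaw 89.10 tilt 0.04 width 0.0527 F [-0.6 -0.1 -0.8] q [-0.3   0.07  0.17  1.67  0.   -0.29]
 tool units to go [0.   0.09 5.31]
```

>>> drive_tool:
  moves: [0, 0, 0, 0, 0.09, 0.5, 1, 0, 0, 0, 0, 0, 0.8, 1, 0, 0, 0, 0, 0, 0.8, 1, 0, 0, 0, 0, 0, 0.8, 1, 0, 0, 0, 0, 0, 0.8, 1, 0, 0, 0, 0, 0, 0.6, 1, 0, 0, 0, 0, 0, 0.4, 1, 0, 0, 0, 0, 0, 0.3, 1, 0, 0, 0, 0, 0, 0.2, 1, 0, 0, 0, 0, 0, 0.1, 1, 0, 0, 0, 0, 0, 0, 1, 0, 0, 0, 0, 0, 0, 1]

```text
time: 40.05
position: [0.5217, -0.1611, 0.1994]
tcp_rot: [0.0, 0.712, 0.702, 0.0]
contact_force: [-0.2, 0.1, -0.2]
width: 0.0524
```

>>> drive_tool:
  moves: [0, 0, 0, 0, 0, 0.12, 1, 0, 0, 0, 0, 0, 0, 1, 0, 0, 0, 0, 0, 0, 1, 0, 0, 0, 0, 0, 0, 0.35, 0, 0, 0, 0, 0, 0, 0.25, 0, 0, 0, 0, 0, 0, 0.25, 0, 0, 0, 0, 0, 0, 0.25, 0, 0, 0, 0, 0, -0.2, 0.25, 0, 0, 0, 0, 0, -0.4, 0.25, 0, 0, 0, 0, 0, -0.7, 0.25, 0, 0, 0, 0, 0, -0.8, 0, 0, 0, 0, 0, 0, -0.8, 0, 0, 0, 0, 0, 0, -0.8, 0, 0, 0, 0, 0, 0, -0.8, 0, 0, 0, 0, 0, 0, -0.8, 0, 0, 0, 0, 0, 0, 0, 0]

```text
time: 41.65
position: [0.5214, -0.1611, 0.4112]
tcp_rot: [0.003, 0.712, 0.702, 0.002]
contact_force: [-0.1, 0.6, 0.0]
width: 0.0857
```

Run:
```python
from h import *
i,L,s=cloud('wrist'); save('pics/w10.png',i)
m=(np.hypot(L[...,0]-.495,L[...,1]+.161)<.08)&(L[...,2]>.03)&(i[...,2]<60)&(i[...,1]>90); q=L[m]
print('lemon',len(q),cv2.minAreaRect((q[:,:2]*1000).astype(np.float32)),q[:,2].max())
st([.413,.163,.41])
```

```text
lemon 1895 ((522.2229614257812, -160.85462951660156), (61.41484069824219, 60.22383117675781), 43.88613510131836) 0.06288688791538988
t 41.70 pos [ 0.5215 -0.1611  0.4087] yaw 89.21 tilt 0.25 width 0.0854 F [-0.8  0.9 -1. ] q [-0.3   0.08  0.17  1.66 -0.   -0.29]
 tool units to go [ 8.07 -2.82 -0.05]
```

View pics/w10.png

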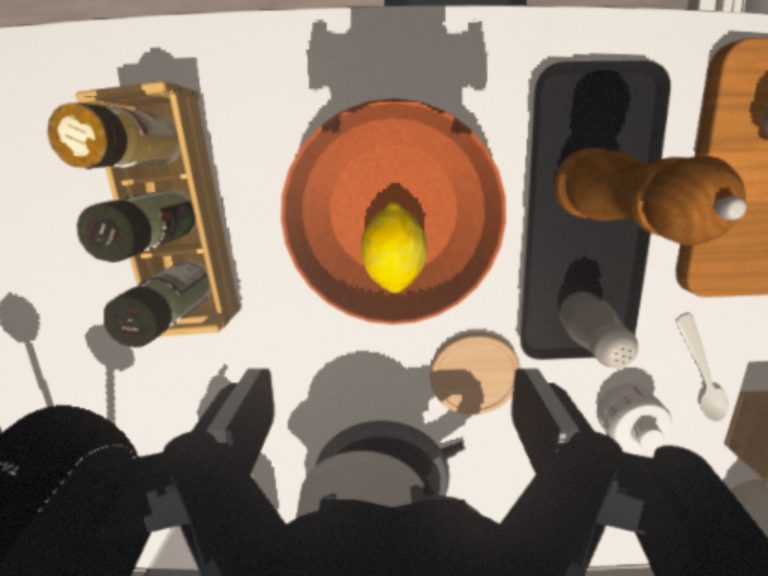

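Lemon rests in the far half of the bowl (393,248); mill and salt stand on the tray, jars in the crate. Now the garlic.

>>> drive_tool:
  moves: [0, 0, 0, 0.4, -0.14, 0, 0, 0, 0, 0, 0.73, -0.26, 0, 0, 0, 0, 0, 0.73, -0.26, 0, 0, 0, 0, 0, 0.73, -0.26, 0, 0, 0, 0, 0, 0.73, -0.26, 0, 0, 0, 0, 0, 0.73, -0.26, 0, 0, 0, 0, 0, 0.73, -0.26, 0, 0, 0, 0, 0, 0.73, -0.26, 0, 0, 0, 0, 0, 0.73, -0.26, 0, 0, 0, 0, 0, 0.73, -0.26, 0, 0, 0, 0, 0, 0.73, -0.26, 0, 0, 0, 0, 0, 0.37, -0.12, 0, 0, 0, 0, 0, 0, 0, 0, 0, 0, 0, 0, 0, 0, 0, 0]

```text
time: 43.1
position: [0.4109, 0.1634, 0.4051]
tcp_rot: [-0.0, 0.712, 0.703, -0.001]
contact_force: [-0.8, -0.1, 0.2]
width: 0.0857
```

Run:
```python
from h import *
i,W,s=cloud('wrist')
m=(np.hypot(W[...,0]-.413,W[...,1]-.163)<.045)&(W[...,2]>.032)&(W[...,2]<.085); q=W[m]; print('garlic',len(q),((q.min(0)+q.max(0))/2).round(4),np.ptp(q,0).round(3))
for z in (.03,.04,.05,.06,.07):
    a=q[abs(q[:,2]-z)<.006]; print(z,len(a),np.ptp(a,0).round(3) if len(a) else '')
st([.413,.163,.2])
```

```text
garlic 1617 [0.4123 0.163  0.0599] [0.056 0.055 0.04 ]
0.03 0 
0.04 47 [0.03  0.055 0.006]
0.05 472 [0.056 0.055 0.012]
0.06 1056 [0.051 0.049 0.012]
0.07 307 [0.026 0.026 0.012]
t 43.15 pos [0.4112 0.163  0.4053] yaw 89.23 tilt 0.06 width 0.0855 F [-0.5 -0.7  0.2] q [ 0.38 -0.17 -0.07  1.67 -0.    0.39]
 tool units to go [0.   0.05 5.13]
```

>>> drive_tool:
  moves: [0, 0, 0, 0, 0.04, 0.5, 0, 0, 0, 0, 0, 0, 0.8, 0, 0, 0, 0, 0, 0, 0.8, 0, 0, 0, 0, 0, 0, 0.8, 0, 0, 0, 0, 0, 0, 0.8, 0, 0, 0, 0, 0, 0, 0.8, 0, 0, 0, 0, 0, 0, 0.45, 0, 0, 0, 0, 0, 0, 0.22, 0, 0, 0, 0, 0, 0, 0, 0, 0, 0, 0, 0, 0, 0, 0, 0, 0, 0, 0, 0, 0, 1, 0, 0, 0, 0, 0, 0, 1, 0, 0, 0, 0, 0, 0, 1, 0, 0, 0, 0, 0, 0, 1, 0, 0, 0, 0, 0, 0, 1, 0, 0, 0, 0, 0, 0, 1, 0, 0, 0, 0, 0, 0, 1]
  force: 30

```text
time: 44.85
position: [0.4133, 0.1633, 0.2002]
tcp_rot: [0.0, 0.712, 0.702, 0.001]
contact_force: [-1.4, -0.8, 5.4]
width: 0.0509
```

>>> drive_tool:
  moves: [0, 0, 0, 0, 0, -0.5, 1, 0, 0, 0, 0, 0, -0.75, 1, 0, 0, 0, 0, 0, -0.75, 1, 0, 0, 0, 0, 0, -0.75, 1, 0, 0, 0, 0, 0, -0.75, 1, 0, 0, 0, 0, 0, -0.75, 1, 0, 0, 0, 0, 0, -0.75, 1, 0, 0, 0, 0, 0, -0.4, 1, 0, 0, 0, 0, 0, 0, 1, 0, 0, 0, 0, 0, 0, 1]

```text
time: 45.85
position: [0.4131, 0.1632, 0.4147]
tcp_rot: [0.0, 0.712, 0.702, 0.0]
contact_force: [-0.0, -0.3, -1.4]
width: 0.0504
```

```bash
python3 -c "
from h import *
st([.452,-.161,.41])"
```

```text
t 45.85 pos [0.4131 0.1632 0.4147] yaw 89.21 tilt 0.00 width 0.0504 F [-0.  -0.3 -1.4] q [ 0.38 -0.16 -0.04  1.69 -0.    0.39]
 tool units to go [-8.09  1.08  0.12]
```

>>> drive_tool:
  moves: [0, 0, 0, -0.4, 0.05, 0, 1, 0, 0, 0, -0.73, 0.1, 0, 1, 0, 0, 0, -0.73, 0.1, 0, 1, 0, 0, 0, -0.73, 0.1, 0, 1, 0, 0, 0, -0.73, 0.1, 0, 1, 0, 0, 0, -0.73, 0.1, 0, 1, 0, 0, 0, -0.73, 0.1, 0, 1, 0, 0, 0, -0.73, 0.1, 0, 1, 0, 0, 0, -0.73, 0.1, 0, 1, 0, 0, 0, -0.73, 0.1, 0, 1, 0, 0, 0, -0.73, 0.1, 0, 1, 0, 0, 0, -0.39, 0.03, 0, 1, 0, 0, 0, 0, 0, 0, 1, 0, 0, 0, 0, 0, 0, 1]

```text
time: 47.25
position: [0.4517, -0.1609, 0.4139]
tcp_rot: [-0.001, 0.712, 0.702, -0.0]
contact_force: [-0.8, -0.2, 0.6]
width: 0.0505
```

```bash
python3 -c "
from h import *
st([.452,-.161,.192])"
```

```text
t 47.25 pos [ 0.4517 -0.1609  0.4139] yaw 89.16 tilt 0.12 width 0.0505 F [-0.8 -0.2  0.6] q [-0.34 -0.08  0.03  1.68  0.   -0.33]
 tool units to go [-0.01  0.02  5.55]
```

>>> drive_tool:
  moves: [0, 0, 0, 0, 0.1, 0.5, 1, 0, 0, 0, 0, 0, 0.8, 1, 0, 0, 0, 0, 0, 0.8, 1, 0, 0, 0, 0, 0, 0.8, 1, 0, 0, 0, 0, 0, 0.8, 1, 0, 0, 0, 0, 0, 0.6, 1, 0, 0, 0, 0, 0, 0.4, 1, 0, 0, 0, 0, 0, 0.3, 1, 0, 0, 0, 0, 0, 0.2, 1, 0, 0, 0, 0, 0, 0.15, 1, 0, 0, 0, 0, 0, 0, 1, 0, 0, 0, 0, 0, 0, 1]

```text
time: 48.45
position: [0.456, -0.161, 0.2016]
tcp_rot: [0.0, 0.712, 0.702, 0.0]
contact_force: [0.3, 0.4, -1.1]
width: 0.0505
```

>>> drive_tool:
  moves: [0, 0, 0, 0, 0, 0.1, 1, 0, 0, 0, 0, 0, 0.05, 1, 0, 0, 0, 0, 0, 0, 1, 0, 0, 0, 0, 0, 0, 1]

```text
time: 48.85
position: [0.4558, -0.161, 0.1951]
tcp_rot: [-0.0, 0.712, 0.702, 0.0]
contact_force: [-0.8, 0.3, -0.6]
width: 0.0506
```

>>> drive_tool:
  moves: [0, 0, 0, 0, 0, 0, 0.35, 0, 0, 0, 0, 0, 0, 0.28, 0, 0, 0, 0, 0, 0, 0.28, 0, 0, 0, 0, 0, 0, 0.28, 0, 0, 0, 0, 0, -0.2, 0.28, 0, 0, 0, 0, 0, -0.4, 0.28, 0, 0, 0, 0, 0, -0.7, 0.28, 0, 0, 0, 0, 0, -0.8, 0, 0, 0, 0, 0, 0, -0.8, 0, 0, 0, 0, 0, 0, -0.8, 0, 0, 0, 0, 0, 0, -0.8, 0, 0, 0, 0, 0, 0, -0.8, 0, 0, 0, 0, 0, 0, 0, 0, 0, 0, 0, 0, 0, 0, 0]

```text
time: 50.25
position: [0.4559, -0.161, 0.408]
tcp_rot: [0.001, 0.712, 0.702, 0.0]
contact_force: [0.1, -0.5, -0.5]
width: 0.0855
```

Run:
```python
from h import *
i,W,s=cloud('wrist'); save('pics/w11.png',i); st()
for n,c,r,zl,zh in (('red',(.429,-.3565),.03,.1,.13),('dark',(.491,-.352),.03,.1,.13),('kept',(.553,-.348),.03,.1,.13),('mill',(.47,.0115),.045,.14,.175),('mill knob',(.47,.0115),.02,.171,.2)):
    m=(np.hypot(W[...,0]-c[0],W[...,1]-c[1])<r)&(W[...,2]>zl)&(W[...,2]<zh); q=W[m]; print(n,len(q),((q.min(0)+q.max(0))/2).round(4) if len(q) else '',np.ptp(q,0).round(3) if len(q) else '')
```

```text
t 50.30 pos [ 0.4558 -0.161   0.4069] yaw 89.21 tilt 0.01 width 0.0855 F [-0.9  0.5  0.3] q [-0.34 -0.07  0.02  1.66  0.   -0.33]
red 1403 [ 0.428  -0.3586  0.1068] [0.04  0.042 0.013]
dark 1216 [ 0.4907 -0.3533  0.1069] [0.041 0.042 0.014]
kept 1031 [ 0.5542 -0.3491  0.107 ] [0.041 0.04  0.014]
mill 2454 [0.47   0.0075 0.1576] [0.05  0.047 0.035]
mill knob 212 [0.4696 0.0092 0.1756] [0.012 0.012 0.009]
```

View pics/w11.png

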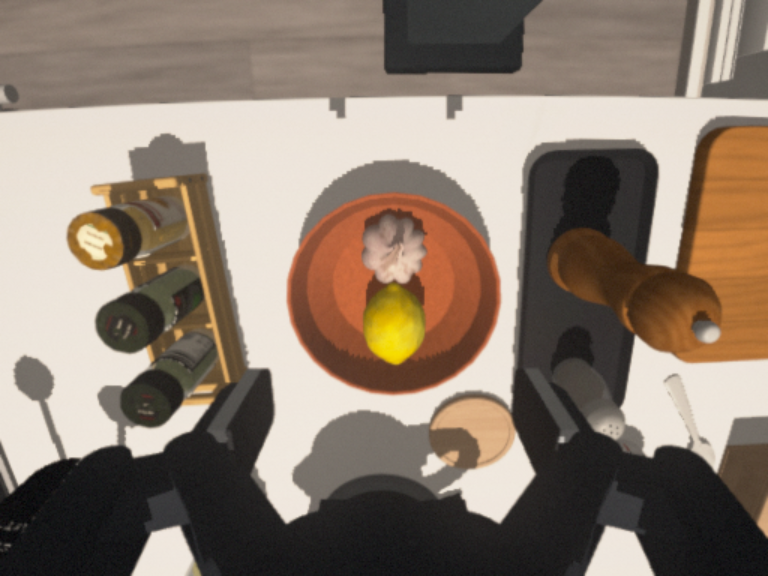

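The garlic (393,248) and lemon (393,322) are both in the bowl. The jars are upright in the crate, and the mill and salt shaker are upright on the tray. The gripper is clear, so I hand in.

```bash
python3 -c "
from bench import manip
print(manip.hand_in())"
```

```text
the job is handed in; nothing more can be done
None
```

The chopping board is cleared and the job is handed in at about 50 s of the 144 s allowed. I worked in the order asked: jars, then mill, then lemon, then garlic.

- **Spice jars:** the dark jar is in the middle bay and the red jar is in the near bay. Both stand upright, with cap tops level with the kept jar's and centres within about 2 mm of the bay centres.
- **Pepper mill:** it stands upright on the tray bed at about (0.470, 0.010), with its knob top at 0.180 m, against 0.179 m expected. The salt shaker still looks upright on the tray in the last picture, but I did not re-measure its position.
- **Lemon and garlic:** both lie in the bowl side by side, inside the rim. I released them 5 to 9 mm above the floor to keep the fingers off the flaring wall.

The last picture showed the gripper open and clear above everything, with nothing knocked over. No check failed. One move call was refused because of a miscounted row; nothing moved and I repeated it corrected. The top camera placed the dark jar about 3 mm away from the wrist camera's reading, and I went by the wrist camera.

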